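# Seat an engraving blank and swing the keeper over it

### The job

On the flat metal engraving block, push the loose brass blank along the top with your fingertips until it tips over the edge of the round seat and drops in, lying flat and fully home. Then push the swinging keeper arm by its upright pin until it is fully closed over the blank. Do not pick anything up: the blank is only pushed, must not be lifted or knocked off the block, and the other loose things lying about stay where they are.

Things in the scene. Friction and masses are not known exactly. Their poses are not given: they have to be found in the camera images.
- block: Flat aluminium block fixed to the bench, 150 (its x) x 250 (its y) x 20 mm high, small dark screw heads at the corners. Origin: centre of its underside, on the bench; z up. Its flat top is 20 mm above the bench. The round seat is cut in its top.
- blank: Loose plain brass disc, 50 mm in diameter, 8 mm thick, about 0.13 kg, lying flat on top of the block. Origin: centre of its underside; z up. At the start the origin is 20 mm above the bench; fully home in the seat it is 12 mm above it and the disc's top is flush with the block's top.
- seat (a point): Centre of the floor of the round seat in the block: a flat-bottomed recess with a dark floor, 54 mm in diameter and 8 mm deep, centred at x = 0, y = +50 mm on the block. This point is 12 mm above the bench, its axes are those of the block.
- keeper (a joint): Angle (rad) of the steel keeper arm about an upright hinge on the block. 0: closed on its stop, over the seat, pointing to the block's -x. It grows as the arm swings open, clockwise from above; at 1.57 it points to the block's +y. Friction holds it where left (about 1.5 N at the pin moves it). Arm 14 mm wide, 66 mm long, underside 5 mm above the block's top: it clears a seated blank only.
- keeper_hinge (a point): Point on the keeper's hinge axis at the block's top, at x = +48, y = +50 mm on the block. The hub about it is 18 mm in diameter and 16 mm high.
- keeper_pin (a point): Centre of the top of the upright steel pin near the keeper arm's free end: 10 mm in diameter, 58 mm from the hinge axis, rising 22 mm above the arm (13 mm to 35 mm above the block's top).
- punch: Bystander: short dark steel punch standing loose on the block near a corner, 18 mm in diameter, 32 mm high. Origin: centre of its foot.
- screwdriver: Bystander: loose screwdriver, 160 mm long, lying on the bench beside the block on the robot's side. Origin at its middle.
- jar: Bystander: small amber glass jar, 40 mm in diameter, 45 mm high, on the bench beside the block on the far side. Origin: centre of its foot.
- tweezers: Bystander: steel tweezers, 120 mm long, lying on the bench beside the block on the far side. Origin at its middle.
- mandrel: Bystander: tapered steel ring mandrel standing on the bench to the left, foot 44 mm in diameter, 75 mm high. Origin: centre of its foot.
- hammer: Bystander: small hammer lying on the bench to the right, 240 mm long. Origin near its middle.
Things that resemble listed ones, but are neither listed nor needed, are in the scene too. There is more than one size of the blank; the one meant has the size given above.

How it is judged:
On the way, in this order (a step that is already met when the one before it is completed fails the run):
1. the blank lies flat and fully home in the seat (horizontal distance between blank and seat below 0.0035 m and z of blank in the frame of seat below 0.0017 m and angle between blank's own z axis and vertical below 0.05 rad), for 0.2 s.
2. then the keeper is closed over it (all of step 1 and value of joint keeper below 0.08 rad), for 0.2 s.
At the end, for the whole second after the job is handed in: The blank lies in the seat (centre within 3.5 mm of the seat's, underside within 1.7 mm of its floor, tilted less than 0.05 rad) and the keeper is closed over it (less than 0.08 rad from its stop), both at rest (all of step 2 and linear speed of blank below 0.01 m/s and velocity of joint keeper below 0.05 rad/s); the robot touches nothing.
It fails at once if the blank is lifted more than 10 mm above the block's top (z of blank in the frame of block above 0.03 m).
It fails at once if the blank falls off the block (z of blank in the frame of block below 0.007 m).
It fails at once if another thing on the bench is moved more than 25 mm (distance of any of punch, screwdriver, jar, tweezers, mandrel, hammer from where it was at the start of the episode above 0.025 m).
It fails at once if a standing thing is tipped over (angle between any of punch, jar, mandrel's own z axis and vertical above 0.5 rad).
It also fails if it takes over 45 s, if anything falls off the work surface, if the arm or the gripper's body presses on something with over 40 N, if the wrist force passes 120 N, or if a joint passes its speed limit or range.

### The arm

A 6-joint arm with a two-finger parallel gripper is mounted at the origin on the work surface. World frame = base frame: x ahead of the robot, y to its left, z up, the work surface at z = 0. Lengths are in m, angles in rad, forces in N, time in s.
With the tool pointing down it reaches from about 0.375 to 0.75 m from the base axis. Payload 9 kg.
Tool frame: the origin (TCP) lies between the finger pads; the fingertips stand 14 mm ahead of it and the grasp point (between the pads) lies 5 mm behind it; z points along the fingers, y is the line along which they close (so a half turn about z gives the same grasp; the last joint's range is limited). The gripper opens to 85 mm and grips with 20 to 120 N. Pads are 22 mm wide; open, the fingers measure 114 mm over their backs; the gripper's body (76 mm by 85 mm) begins 54 mm behind the grasp point. The pads swing forward as they close: fully open they stand 13 mm farther back than shut.
Start: joints at [1.093, 0.104, 0.097, 1.564, 0, 1.353], TCP at [0.154, 0.58, 0.245] pointing down, gripper open.
Joint ranges: [-2.99, 2.99], [-0.84, 1.86], [-1.1, 1.16], [-1.84, 2.11], [-1.51, 1.56], [-3.14, 3.14]. Speed limits (rad/s): [2.22, 2.22, 2.57, 3.14, 3.14, 3.14].

### API

Orientations are given as [roll, pitch, yaw] about the fixed x, y, z axes, in that order (R = Rz(yaw) Ry(pitch) Rx(roll)).
In Python, from station import manip gives the robot as it stands.
- The arm moves only by the tool play_rows, never from a script. Its argument "steps" is a list of rows, each a list of 2 entries, a list of its own where there are three numbers: the shift along the tool's x, y, z scaled (see below), then the turn, a rotation vector about the tool's x, y, z scaled (see below). A call has exactly 5 rows; each row is the pose to reach, as a shift and turn from the pose commanded when the call began, along the tool's axes at that moment; what a row does not reach only later rows make up. The controller multiplies each number of a shift by 500 mm and each number of a turn by 0.5 rad. A row lasts 1/12 s, in which the tool goes at most 41.7 mm and 7.16 degrees, less where a joint would pass 70% of its speed; a pose out of reach is approached as far as the arm can. A call with a number of a shift or a turn outside -1 to 1 is refused whole. A call with a gripper value outside its range is refused whole. "jaw" is the opening, from 0 (shut) to 1 (fully open), set as the call begins (left out, the last holds). The fingers move at their own pace and stop on an object; the grip force is fixed at half the most. Time passes only in rows, so rows that repeat a pose let the fingers close, or fill a call up. It gives the time, the measured TCP pose, the force, the opening and the grip force at its end, in the units of the state.
- manip.get_state(): the state, without advancing time (a new reading comes with each control period).
- manip.read_camera(name): name is "scene" or "side" or "wrist"; returns (picture, depth): 480x640x3 uint8, blue, green, red; 480x640 float32, m along the optical axis (not along the pixel's ray), 0 where there is no reading.
- manip.get_calibration(name): a dict with "camera_matrix" (3x3 intrinsics, pixels), "world_to_cam" (4x4, takes a point from world to camera coordinates); the wrist camera has in their place "tool_from_camera" (4x4, takes a point from camera to tool coordinates, whose origin is the TCP and whose axes are the flange's). Camera axes: x right, y down, z forward; pixel columns grow to the right and rows downward; lengths in m; the calibration is good to about 2 mm. A picture is of the moment at which its call begins: read the wrist's pose just before it. get_calibration takes no time and is no camera call.
- manip.sign_off(): hands the job in; it is judged then, once.
The state is a dict: "t": time; "joints": joint angles; "dq": joint speeds; "tau": joint torques, N m; "tcp_pos": TCP position; "eef_rot": TCP orientation; "force": force on the tool from outside, world axes, zero at the start; "wrist_torque": the same for the moment, N m; "width": opening from 0.0 (shut) to 1.0 (fully open); "finger_force": force on a finger pad.
Only numpy, scipy, OpenCV 4.12 (cv2) and the standard library are available. Lean on these libraries where they do the work, as an engineer would, in place of code of your own. Each camera call takes 0.05 s, during which the arm holds its last target. There are 200 camera calls.

## Working session

There is one attempt and no reset: what is moved stays moved. The work goes in short steps, Python scripts to look and compute and a tool call to move; the robot and the scene stay as the last step left them, time stands still between calls to the robot, and variables do not carry over. Pictures are saved under pics/ and viewed, at most 10 in all, crops included, and the job is handed in when it is done.

Besides the shell and the picture viewer there is one more tool, called as name(argument=value, ...), one argument or row to a line, values as JSON. play_rows: Moves the arm, as the interface text tells. Its arguments: {"type":"object","properties":{"steps":{"type":"array"},"jaw":{"type":"number"}},"required":["steps"]}

```bash
ls; mkdir -p pics
cat > h.py <<'E'
import numpy as np, cv2
from scipy.spatial.transform import Rotation as R
from station import manip
def T():
    s=manip.get_state(); M=np.eye(4); M[:3,:3]=R.from_euler('xyz',s['eef_rot']).as_matrix() if len(np.shape(s['eef_rot']))==1 else np.array(s['eef_rot']); M[:3,3]=s['tcp_pos']; return M
def cam(n):
    c=manip.get_calibration(n); K=np.array(c['camera_matrix'])
    W=T()@np.array(c['tool_from_camera']) if n=='wrist' else np.linalg.inv(np.array(c['world_to_cam']))
    return K,W
def ray(K,W,uv,z):
    d=W[:3,:3]@np.linalg.inv(K)@np.array([uv[0],uv[1],1.]); o=W[:3,3]
    return o+d*(z-o[2])/d[2]
def proj(K,W,p):
    q=np.linalg.inv(W)@np.append(p,1); q=K@q[:3]; return q[:2]/q[2]
E
python3 - <<'E'
from h import *
print(manip.get_state())
for n in ['scene','side','wrist']:
    K,W=cam(n); im,d=manip.read_camera(n); cv2.imwrite(f'pics/{n}0.png',im); np.save(f'pics/{n}0.npy',d); print(n,K.round(1).tolist(),W.round(3).tolist())
E
```

```text
pics
{'t': 0.0, 'joints': array([1.09330605e+00, 1.04685463e-01, 9.64644747e-02, 1.56392741e+00,
       1.76177463e-05, 1.35308604e+00]), 'dq': array([-0.0021902 , -0.0009451 , -0.00024303,  0.00293428,  0.00080412,
       -0.00171616]), 'tau': array([-8.38623764e-04, -5.56936133e+01,  5.03644609e+01,  1.70475635e-02,
       -3.76557437e-04, -1.43543332e-05]), 'tcp_pos': array([0.15395908, 0.57957368, 0.24452779]), 'eef_rot': array([-3.14027630e+00, -3.09242598e-04,  2.88181245e+00]), 'force': array([-0.07240344,  0.59359215,  0.81733538]), 'wrist_torque': array([ 0.02332864,  0.01311183, -0.00819476]), 'finger_force': 0.0, 'width': 0.9960493706736477}
scene [[511.2, 0.0, 316.1], [0.0, 511.2, 243.9], [0.0, 0.0, 1.0]] [[-0.079, 0.688, -0.722, 1.346], [0.997, 0.047, -0.065, 0.076], [-0.011, -0.725, -0.689, 0.818], [0.0, 0.0, 0.0, 1.0]]
side [[507.8, 0.0, 320.3], [0.0, 507.8, 228.8], [0.0, 0.0, 1.0]] [[0.966, -0.186, 0.181, 0.346], [-0.26, -0.688, 0.678, -0.77], [-0.002, -0.702, -0.712, 0.865], [0.0, 0.0, 0.0, 1.0]]
wrist [[430.4, 0.0, 317.8], [0.0, 430.4, 232.8], [0.0, 0.0, 1.0]] [[0.256, 0.926, 0.278, 0.084], [0.967, -0.245, -0.075, 0.599], [-0.002, 0.288, -0.958, 0.373], [0.0, 0.0, 0.0, 1.0]]
```

View pics/scene0.png

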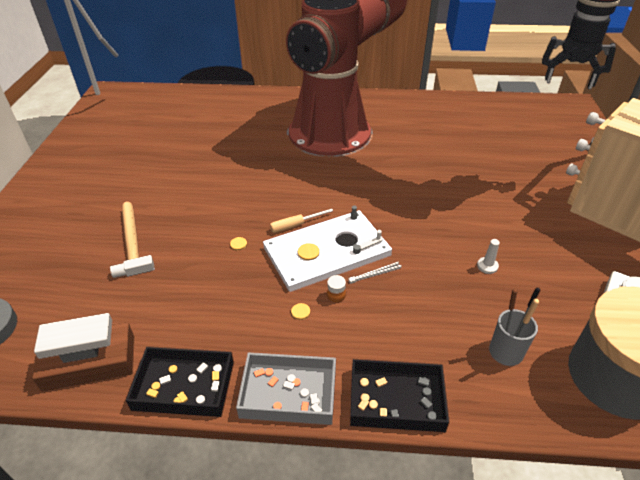

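View pics/side0.png

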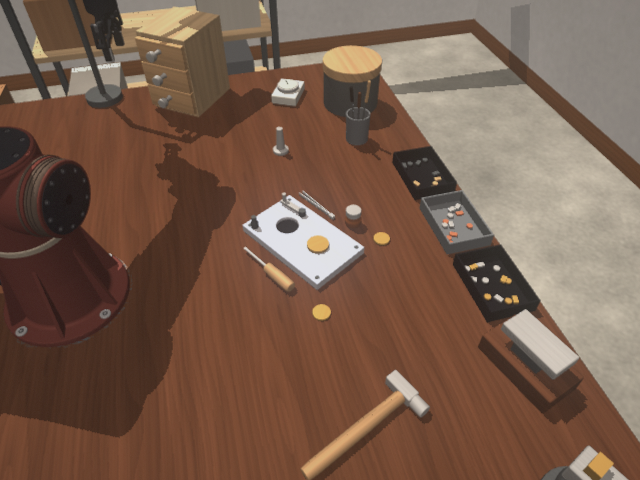

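The scene view shows the block around (327,248), with the blank at (309,252), the seat at (347,239), the keeper hub at (357,249), its pin at about (379,236) and the punch at (354,212). In the side view the blank is at (318,244), the seat at (287,225), the hub at (302,212) and the pin at about (284,197). The other brass discs are on the bench.

```bash
cat > m.py <<'E'
from h import *
rng={'scene':((255,205,400,290),(309,252),(347,239)),'side':((235,185,370,290),(318,244),(287,225))}
res={}
for n,(b,bl,se) in rng.items():
    im=cv2.imread(f'pics/{n}0.png'); K,W=cam(n); hsv=cv2.cvtColor(im,cv2.COLOR_BGR2HSV)
    roi=np.zeros(im.shape[:2],np.uint8); roi[b[1]:b[3],b[0]:b[2]]=1
    def comp(m,near):
        k,l,st,c=cv2.connectedComponentsWithStats((m*roi).astype(np.uint8)); 
        i=1+np.argmin([np.hypot(*(c[j]-near)) if st[j][4]>25 else 1e9 for j in range(1,k)]); return (l==i).astype(np.uint8),c[i],st[i]
    white=((hsv[...,2]>150)&(hsv[...,1]<60))
    gold=((hsv[...,1]>110)&(hsv[...,2]>140)&(hsv[...,0]>14)&(hsv[...,0]<30))
    dark=(hsv[...,2]<70)&(hsv[...,1]<120)
    w,_,_=comp(white,np.mean([bl,se],0)); g,gc,gs=comp(gold,bl); d,dc,ds=comp(dark,se)
    hull=cv2.convexHull(max(cv2.findContours(w,0,1)[0],key=cv2.contourArea))
    P=np.array([ray(K,W,p[0],.02)[:2] for p in hull],np.float32)
    r=cv2.minAreaRect(P*1000)
    print(n,'rect',r)
    gp=np.array([ray(K,W,p[0],.028)[:2] for p in max(cv2.findContours(g,0,1)[0],key=cv2.contourArea)],np.float32)
    print(' gold',gs,ray(K,W,gc,.028).round(4),cv2.minEnclosingCircle(gp*1000))
    dp=np.array([ray(K,W,p[0],.02)[:2] for p in max(cv2.findContours(d,0,1)[0],key=cv2.contourArea)],np.float32)
    print(' seat',ds,ray(K,W,dc,.02).round(4),cv2.minEnclosingCircle(dp*1000))
    o=W[:3,3]; 
    for nm,c in (('g',gc),('s',dc)):
        v=W[:3,:3]@np.linalg.inv(K)@np.array([*c,1]); res.setdefault(nm,[]).append((o,v/np.linalg.norm(v)))
for k,((o1,d1),(o2,d2)) in res.items():
    t=np.linalg.lstsq(np.c_[d1,-d2],o2-o1,rcond=None)[0]; a,b=o1+t[0]*d1,o2+t[1]*d2; print(k,((a+b)/2).round(4),'gap',np.linalg.norm(a-b).round(4))
a=cv2.imread('pics/scene0.png')[200:295,255:400]; b=cv2.imread('pics/side0.png')[185:290,235:370]
cv2.imwrite('pics/crop0.png',np.vstack([cv2.resize(a,(450,295),interpolation=2),cv2.resize(b,(450,300),interpolation=2)]))
E
python3 m.py
```

```text
scene rect ((533.2964477539062, 40.40571594238281), (206.29405212402344, 261.41265869140625), 30.025320053100586)
 gold [298 244  21  16 268] [ 0.5437 -0.0142  0.028 ] ((544.0502319335938, -13.228063583374023), 25.4780330657959)
 seat [336 234  21  12 186] [0.4913 0.0684 0.02  ] ((490.3888244628906, 67.81035614013672), 23.197998046875)
side rect ((513.2097778320312, 24.142547607421875), (152.82301330566406, 252.3555450439453), 29.901762008666992)
 gold [308 236  21  16 266] [ 0.5401 -0.0176  0.028 ] ((540.1073608398438, -17.342195510864258), 24.08803939819336)
 seat [304 213   1   1   1] [0.5363 0.0952 0.02  ] ((536.3489990234375, 95.23612976074219), 9.999999747378752e-05)
g [ 0.5408 -0.0147  0.025 ] gap 0.0004
s [0.5281 0.0668 0.0513] gap 0.0059
```

View pics/crop0.png

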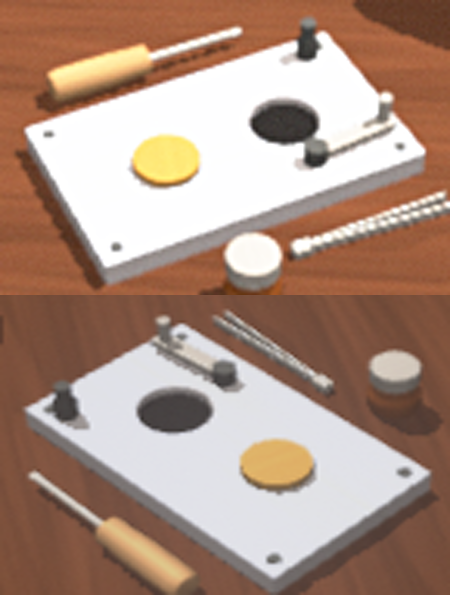

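```bash
cat > w.py <<'E'
from h import *
C=np.array([.5145,.0245]); th=np.radians(29.95)
ex=np.array([np.cos(th),np.sin(th)]); ey=np.array([-ex[1],ex[0]])
def b2w(x,y,z): return np.array([*(C+x*ex+y*ey),z])
def w2b(p): q=np.array(p[:2])-C; return np.array([q@ex,q@ey])
def plan(pw,yaw=np.pi/2+th,frac=1.):
    M=T(); d=M[:3,:3].T@(pw-M[:3,3]); G=R.from_euler('xyz',[np.pi,0,yaw]).as_matrix()
    r=R.from_matrix(M[:3,:3].T@G).as_rotvec(); print('shift u',(d/.5).round(3),'rows',(np.linalg.norm(d)/.0417).round(1),'turn u',(r/.5).round(3))
E
python3 -c "
from w import *
plan(b2w(.003,-.104,.2))"
```

```text
shift u [-1.133 -1.031  0.09 ] rows 18.4 turn u [-0.002  0.     1.577]
```

play_rows(
  steps=[
    [[-0.06, -0.055, 0], [0, 0, 0]],
    [[-0.12, -0.11, 0], [0, 0, 0]],
    [[-0.18, -0.165, 0], [0, 0, 0]],
    [[-0.24, -0.22, 0], [0, 0, 0]],
    [[-0.3, -0.275, 0], [0, 0, 0]],
  ],
  jaw=0.35,
)

```text
t: 0.57
tcp_pos: [0.2641, 0.4068, 0.245]
eef_rot: [-3.141, -0.0, 2.883]
force: [-0.0, 0.7, 0.3]
width: 0.354
finger_force: 0.0
```

play_rows(
  steps=[
    [[-0.06, -0.055, 0], [0, 0, 0]],
    [[-0.12, -0.11, 0], [0, 0, 0]],
    [[-0.18, -0.165, 0], [0, 0, 0]],
    [[-0.24, -0.22, 0], [0, 0, 0]],
    [[-0.3, -0.275, 0], [0, 0, 0]],
  ],
)

```text
t: 0.98
tcp_pos: [0.3739, 0.2353, 0.2453]
eef_rot: [3.141, 0.0, 2.882]
force: [0.1, 0.1, 0.8]
width: 0.349
finger_force: 0.0
```

play_rows(
  steps=[
    [[-0.05, -0.05, 0], [0, 0, 0.15]],
    [[-0.1, -0.1, 0], [0, 0, 0.3]],
    [[-0.15, -0.14, 0], [0, 0, 0.5]],
    [[-0.2, -0.18, 0], [0, 0, 0.65]],
    [[-0.25, -0.22, 0], [0, 0, 0.8]],
  ],
)

```text
t: 1.4
tcp_pos: [0.4666, 0.097, 0.2452]
eef_rot: [3.141, 0.0, 2.477]
force: [1.1, 0.7, 0.5]
width: 0.351
finger_force: 0.0
```

```bash
python3 -c "
from w import *
plan(b2w(.003,-.104,.2)); print(manip.get_state()['t'])"
```

```text
shift u [-0.36  -0.127  0.09 ] rows 4.7 turn u [ 0.    -0.     0.768]
1.4
```

play_rows(
  steps=[
    [[-0.07, -0.025, 0], [0, 0, 0.15]],
    [[-0.14, -0.05, 0], [0, 0, 0.3]],
    [[-0.21, -0.075, 0], [0, 0, 0.45]],
    [[-0.28, -0.1, 0], [0, 0, 0.61]],
    [[-0.36, -0.127, 0], [0, 0, 0.768]],
  ],
)

```text
t: 1.82
tcp_pos: [0.5694, -0.0628, 0.2452]
eef_rot: [3.142, -0.0, 2.094]
force: [0.7, -0.1, 1.0]
width: 0.35
finger_force: 0.0
```

```bash
cat > wr.py <<'E'
import sys
from w import *
n=sys.argv[1]; K,W=cam('wrist'); im,d=manip.read_camera('wrist'); cv2.imwrite(f'pics/{n}.png',im); np.savez(f'pics/{n}.npz',K=K,W=W,d=d)
s=manip.get_state(); print('t',s['t'],'tcp',s['tcp_pos'].round(4),'blk',w2b(s['tcp_pos']).round(4),'yaw',s['eef_rot'][2].round(4))
for nm,p in dict(blank=b2w(.003,-.0486,.028),seat=b2w(0,.05,.02),hinge=b2w(.048,.05,.036)).items(): print(nm,proj(K,W,p).round())
hsv=cv2.cvtColor(im,cv2.COLOR_BGR2HSV)
g=((hsv[...,1]>110)&(hsv[...,2]>120)&(hsv[...,0]>14)&(hsv[...,0]<30)).astype(np.uint8)
for c in cv2.findContours(g,0,1)[0]:
    if cv2.contourArea(c)<400: continue
    P=np.array([ray(K,W,p[0],.028)[:2] for p in c],np.float32); (x,y),r=cv2.minEnclosingCircle(P*1000); print('gold',x,y,r,'blk',w2b([x/1e3,y/1e3]).round(4), 'depth z', )
    v,u=[int(q) for q in c[:,0].mean(0)[::-1]]; q=W@np.append(np.linalg.inv(K)@[u,v,1]*d[v,u],1); print('  depth pt',q[:3].round(4))
E
python3 wr.py w1
```

```text
t 1.8667 tcp [ 0.5723 -0.069   0.2427] blk [ 0.0034 -0.1098] yaw 2.0842
blank [316. 129.]
seat [312. -10.]
hinge [380. -16.]
gold 505.25372314453125 -169.61886596679688 18.839344024658203 blk [-0.1049 -0.1636] depth z
  depth pt [ 0.5033 -0.1807  0.0055]
gold 682.7742309570312 -15.316862106323242 18.7214298248291 blk [ 0.1259 -0.1185] depth z
  depth pt [ 0.6926 -0.016   0.004 ]
gold 540.2355346679688 -14.11968994140625 24.415523529052734 blk [ 0.003  -0.0463] depth z
  depth pt [ 0.5393 -0.0139  0.0283]
gold 440.2713928222656 -72.79625701904297 39.029354095458984 blk [-0.1129 -0.0472] depth z
  depth pt [ 0.4383 -0.0707  0.0263]
```

View pics/w1.png

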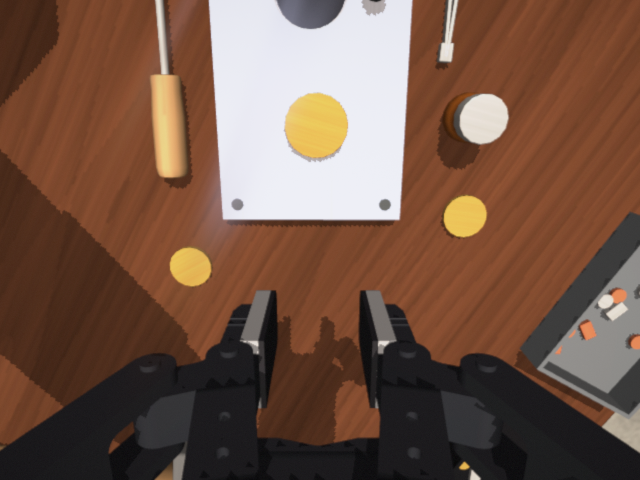

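The wrist view shows the blank at (316,126) on the block, with the seat partly visible at (312,0). I'll shift 60 mm toward the seat to get both in one still picture.

play_rows(
  steps=[
    [[0.06, 0, 0], [0, 0, 0]],
    [[0.12, 0, 0], [0, 0, 0]],
    [[0.14, 0, 0], [0, 0, 0]],
    [[0.14, 0, 0], [0, 0, 0]],
    [[0.14, 0, 0], [0, 0, 0]],
  ],
)

```text
t: 2.28
tcp_pos: [0.5338, -0.0007, 0.2454]
eef_rot: [3.141, 0.001, 2.099]
force: [0.9, -1.3, -0.2]
width: 0.35
finger_force: 0.0
```

```bash
python3 wr.py w2
cat > m2.py <<'E'
from w import *
import sys
n=sys.argv[1]; im=cv2.imread(f'pics/{n}.png'); z=np.load(f'pics/{n}.npz'); K,W=z['K'],z['W']; hsv=cv2.cvtColor(im,cv2.COLOR_BGR2HSV)
# block sides: depth-free, bright low-sat
w=((hsv[...,2]>150)&(hsv[...,1]<60)).astype(np.uint8); c=max(cv2.findContours(w,0,1)[0],key=cv2.contourArea)
P=np.array([ray(K,W,p[0],.02)[:2] for p in c],np.float32); uv=c[:,0]; B=np.array([w2b(p) for p in P])
ok=(uv[:,0]>3)&(uv[:,0]<636)&(uv[:,1]>3)&(uv[:,1]<476)
for nm,m in dict(left=(abs(B[:,0]+.075)<.008)&(abs(B[:,1])<.09),right=(abs(B[:,0]-.075)<.008)&(abs(B[:,1])<.09)).items():
    m&=ok
    if m.sum()>5: vx,vy,x,y=cv2.fitLine(P[m],cv2.DIST_HUBER,0,.001,.001).ravel(); print(nm,m.sum(),'x med',np.median(B[m,0]).round(4),'yaw',np.degrees(np.arctan2(vy,vx))%180-90)
m=(abs(B[:,1]+.125)<.008)&(abs(B[:,0])<.065)&ok; print('bottom',m.sum(), np.median(B[m,1]).round(4) if m.any() else '')
d=((hsv[...,2]<110)).astype(np.uint8)
s0=proj(K,W,b2w(0,.05,.02)).astype(int); k,l,st,ce=cv2.connectedComponentsWithStats(d)
i=l[max(s0[1],0),s0[0]]; cs=max(cv2.findContours((l==i).astype(np.uint8),0,1)[0],key=cv2.contourArea)
S=np.array([w2b(ray(K,W,p[0],.02)) for p in cs],np.float32); print('seat',st[i],cv2.minEnclosingCircle(S*1000))
E
python3 m2.py w2
```

```text
t 2.3333 tcp [ 0.534  -0.0012  0.2453] blk [ 0.0041 -0.032 ] yaw 2.0983
blank [315. 217.]
seat [312.  92.]
hinge [376.  92.]
gold 503.0284118652344 -165.33065795898438 19.398488998413086 blk [-0.1047 -0.1588] depth z
  depth pt [ 0.5028 -0.1797  0.0063]
gold 680.393310546875 -10.973296165466309 19.23358154296875 blk [ 0.126  -0.1136] depth z
  depth pt [ 0.6923 -0.0151  0.005 ]
gold 540.0015258789062 -13.577198028564453 24.778202056884766 blk [ 0.0031 -0.0457] depth z
  depth pt [ 0.5394 -0.0134  0.0276]
gold 440.77276611328125 -70.40757751464844 40.01584243774414 blk [-0.1113 -0.0454] depth z
  depth pt [ 0.4384 -0.0704  0.0245]
left 224 x med -0.0763 yaw 29.835266
right 224 x med 0.0737 yaw 29.939651
bottom 154 -0.123
seat [ 283   56   62   69 3287] ((-0.6544287204742432, 51.039146423339844), 25.82479476928711)
```

View pics/w2.png

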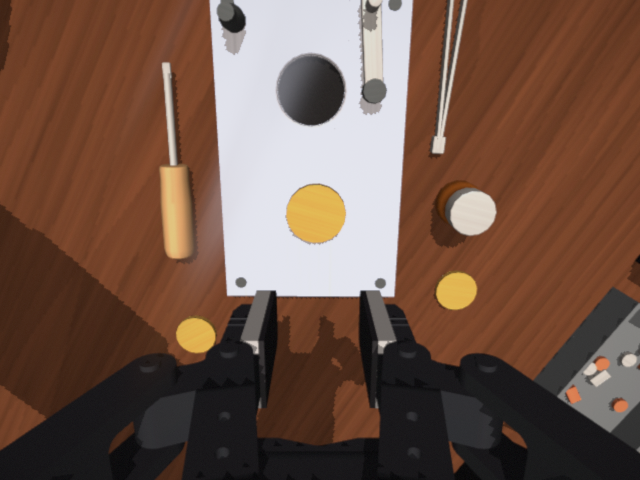

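Both views agree within about 2 mm: the blank is at (316,213) and the seat at (312,90), with the keeper open toward +y at (373,45). I'll fold the measured block edges into the frame and move in behind the blank.

```bash
sed -i 's/^def b2w/C=C-.001*ex+.0015*ey\ndef b2w/' w.py; python3 -c "
from w import *
plan(b2w(.004,-.1,.055)); print(b2w(0,.05,0),w2b([.540,-.0136]))"
```

```text
shift u [-0.133 -0.003  0.381] rows 4.8 turn u [0.001 0.001 0.009]
[0.48792247 0.06862352 0.        ] [ 0.00407357 -0.0472429 ]
```

play_rows(
  steps=[
    [[-0.07, 0, 0.03], [0, 0, 0]],
    [[-0.133, -0.003, 0.08], [0, 0, 0.009]],
    [[-0.133, -0.003, 0.15], [0, 0, 0.009]],
    [[-0.133, -0.003, 0.22], [0, 0, 0.009]],
    [[-0.133, -0.003, 0.28], [0, 0, 0.009]],
  ],
)

```text
t: 2.75
tcp_pos: [0.5657, -0.0605, 0.1027]
eef_rot: [-3.141, -0.001, 2.092]
force: [0.1, -0.5, 0.4]
width: 0.355
finger_force: 0.0
```

play_rows(
  steps=[
    [[0, 0, 0.05], [0, 0, 0]],
    [[0, 0, 0.09], [0, 0, 0]],
    [[0, 0, 0.1], [0, 0, 0]],
    [[0, 0, 0.1], [0, 0, 0]],
    [[0, 0, 0.1], [0, 0, 0]],
  ],
)

```text
t: 3.17
tcp_pos: [0.5665, -0.0597, 0.0562]
eef_rot: [3.141, 0.001, 2.093]
force: [0.1, 0.8, 0.7]
width: 0.353
finger_force: 0.0
```

```bash
python3 -c "
from w import *
plan(b2w(.004,-.1,.035)); s=manip.get_state(); print(s['t'],s['tcp_pos'],s['force'],w2b(s['tcp_pos']))
K,W=cam('wrist')
M=T()
# fingertip heights from depth
im,d=manip.read_camera('wrist'); cv2.imwrite('pics/w3.png',im)
v,u=np.mgrid[:480,:640]; q=np.linalg.inv(K)@np.stack([u.ravel(),v.ravel(),np.ones(u.size)])*d.ravel(); Tc=np.array(manip.get_calibration('wrist')['tool_from_camera']); p=(Tc[:3,:3]@q).T+Tc[:3,3]
pz=p[(d.ravel()>0)&(abs(p[:,1])<.035)&(abs(p[:,0])<.02)&(p[:,2]<.028)&(p[:,2]>-.03)]
for side in (1,-1):
    a=pz[pz[:,1]*side>0]; print(len(a),a.min(0).round(4),a.max(0).round(4),np.percentile(a,99,axis=0).round(4))
"
```

```text
shift u [0.001 0.    0.042] rows 0.5 turn u [ 0.001  0.001 -0.001]
3.1667 [ 0.56646431 -0.05972909  0.05620797] [0.14463401 0.83870346 0.65536839] [ 0.00397419 -0.10042412]
3600 [-0.0111  0.0153 -0.03  ] [0.0144 0.0349 0.0142] [0.0131 0.0327 0.0113]
3600 [-0.0114 -0.035  -0.03  ] [ 0.0141 -0.0141  0.0142] [ 0.0132 -0.0142  0.0114]
```

play_rows(
  steps=[
    [[0, 0, 0.02], [0, 0, 0]],
    [[0, 0, 0.035], [0, 0, 0]],
    [[0, 0, 0.04], [0, 0, 0]],
    [[0.01, 0, 0.04], [0, 0, 0]],
    [[0.02, 0, 0.04], [0, 0, 0]],
  ],
)

```text
t: 3.63
tcp_pos: [0.5605, -0.0501, 0.0351]
eef_rot: [-3.141, -0.001, 2.093]
force: [-0.4, -0.7, 0.3]
width: 0.35
finger_force: 0.0
```

play_rows(
  steps=[
    [[0.014, 0, 0], [0, 0, 0]],
    [[0.028, 0, 0], [0, 0, 0]],
    [[0.042, 0, 0], [0, 0, 0]],
    [[0.056, 0, 0], [0, 0, 0]],
    [[0.06, 0, 0], [0, 0, 0]],
  ],
)

```text
t: 4.05
tcp_pos: [0.5454, -0.0233, 0.0355]
eef_rot: [3.141, -0.0, 2.094]
force: [0.7, -0.0, 0.6]
width: 0.348
finger_force: 0.4
```

```bash
python3 wr.py w4
```

```text
t 4.1 tcp [ 0.5456 -0.0235  0.0355] blk [ 0.004  -0.0586] yaw 2.0942
blank [313. 296.]
seat [303. -19.]
hinge [485. -36.]
gold 530.431884765625 3.9272947311401367 24.554000854492188 blk [ 0.0045 -0.0273] depth z
  depth pt [0.5295 0.0051 0.029 ]
```

View pics/w4.png

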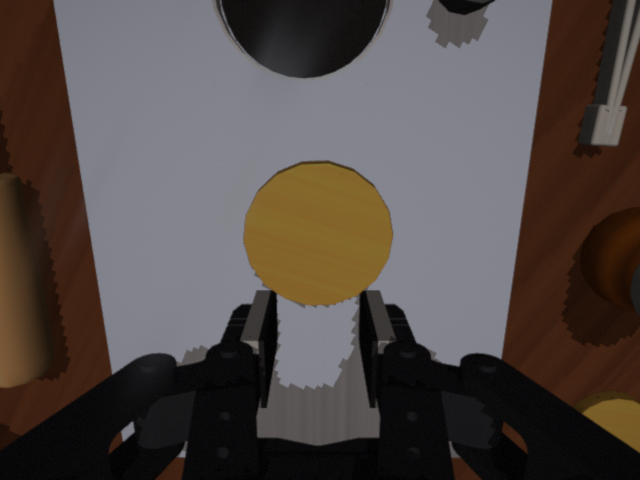

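The blank sits nested against the fingertips, centred at (318,233), with the seat straight ahead. Its 31 mm lead on the TCP is as expected, so I'll push on while drifting 4 mm toward -x.

play_rows(
  steps=[
    [[0.012, -0.001, 0], [0, 0, 0]],
    [[0.024, -0.002, 0], [0, 0, 0]],
    [[0.036, -0.003, 0], [0, 0, 0]],
    [[0.048, -0.004, 0], [0, 0, 0]],
    [[0.06, -0.005, 0], [0, 0, 0]],
  ],
)

```text
t: 4.52
tcp_pos: [0.5285, 0.0008, 0.0353]
eef_rot: [3.141, 0.0, 2.093]
force: [0.6, -0.8, -0.7]
width: 0.35
finger_force: 0.4
```

play_rows(
  steps=[
    [[0.01, -0.001, 0], [0, 0, 0]],
    [[0.02, -0.002, 0], [0, 0, 0]],
    [[0.03, -0.003, 0], [0, 0, 0]],
    [[0.04, -0.003, 0], [0, 0, 0]],
    [[0.05, -0.003, 0], [0, 0, 0]],
  ],
)

```text
t: 4.93
tcp_pos: [0.5148, 0.0216, 0.0354]
eef_rot: [3.141, 0.0, 2.093]
force: [0.8, -0.4, 0.4]
width: 0.347
finger_force: 0.4
```

```bash
python3 wr.py w5
```

```text
t 4.9833 tcp [0.5143 0.0223 0.0352] blk [-0.0003 -0.0033] yaw 2.0937
blank [324. 427.]
seat [316. 164.]
hinge [478. 172.]
gold 433.10205078125 -56.545440673828125 26.40798568725586 blk [-0.11   -0.0311] depth z
  depth pt [ 0.4309 -0.0569  0.0249]
gold 499.80810546875 48.66645050048828 24.700611114501953 blk [0.0003 0.0268] depth z
  depth pt [0.499  0.0499 0.0284]
```

View pics/w5.png

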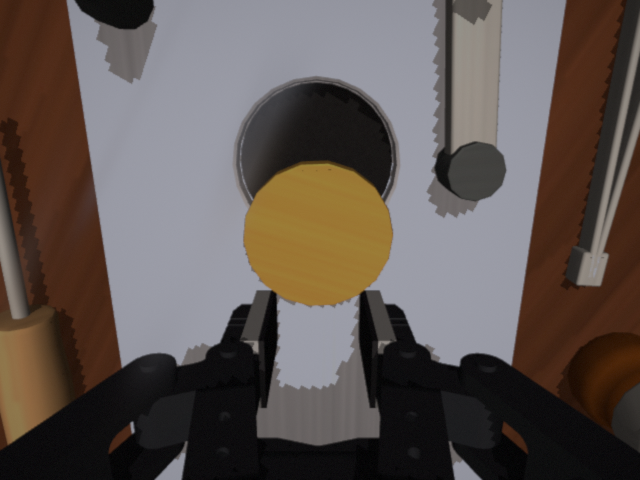

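The blank's leading edge is over the seat: blank centre at (318,233), seat centre at (316,158), laterally aligned. About 24 mm remains.

play_rows(
  steps=[
    [[0.01, 0, 0], [0, 0, 0]],
    [[0.02, 0, 0], [0, 0, 0]],
    [[0.03, 0, 0], [0, 0, 0]],
    [[0.04, 0, 0], [0, 0, 0]],
    [[0.046, 0, 0], [0, 0, 0]],
  ],
)

```text
t: 5.4
tcp_pos: [0.5031, 0.0418, 0.0352]
eef_rot: [-3.141, -0.001, 2.094]
force: [-0.3, 0.3, 0.3]
width: 0.351
finger_force: 0.0
```

```bash
python3 wr.py w6
cat > dz.py <<'E'
import sys
from w import *
n=sys.argv[1]; z=np.load(f'pics/{n}.npz'); im=cv2.imread(f'pics/{n}.png'); K,W,d=z['K'],z['W'],z['d']
hsv=cv2.cvtColor(im,cv2.COLOR_BGR2HSV); g=(hsv[...,1]>110)&(hsv[...,2]>80)&(hsv[...,0]>14)&(hsv[...,0]<32)&(d>0)
v,u=np.nonzero(g); p=(W[:3,:3]@(np.linalg.inv(K)@np.stack([u,v,np.ones(len(u))])*d[v,u])).T+W[:3,3]
b=np.array([w2b(q) for q in p]); m=(np.hypot(b[:,0],b[:,1]-.045)<.04)&(p[:,2]>.005); b,h=b[m],p[m,2]
A=np.linalg.lstsq(np.c_[b-[0,.05],np.ones(len(b))],h,rcond=None)[0]; print('n',m.sum(),'centroid',b.mean(0).round(4),'plane slope x,y, z@seat',A.round(4))
print('circle blk',cv2.minEnclosingCircle((b*1000).astype(np.float32)))
E
python3 dz.py w6; python3 dz.py w5
```

```text
t 5.45 tcp [0.5029 0.0421 0.0351] blk [-0.0003  0.0195] yaw 2.0939
blank [324. 476.]
seat [317. 232.]
hinge [470. 246.]
gold 427.11846923828125 -45.87576675415039 14.771843910217285 blk [-0.1098 -0.0189] depth z
  depth pt [ 0.4237 -0.0481  0.0246]
gold 487.3852844238281 70.35478973388672 23.235801696777344 blk [0.0004 0.0518] depth z
  depth pt [0.4878 0.0691 0.0197]
n 15034 centroid [0.0004 0.0502] plane slope x,y, z@seat [-0.0021  0.0027  0.0197]
circle blk ((0.46119508147239685, 47.79710006713867), 26.321630477905273)
n 16103 centroid [0.0004 0.0286] plane slope x,y, z@seat [-0.0006 -0.0017  0.0277]
circle blk ((0.49199676513671875, 26.92817497253418), 24.982975006103516)
```

Depth shows the blank flush and flat: top at 19.7 mm, slope under 0.003, centred. Next I lift, turn the tool to face the block's (-x,-y) diagonal, and go behind the keeper pin.

play_rows(
  steps=[
    [[0, 0, -0.04], [0, 0, 0]],
    [[0, 0, -0.1], [0, 0, 0]],
    [[0, 0, -0.17], [0, 0, 0]],
    [[0, 0, -0.22], [0, 0, 0]],
    [[0, 0, -0.22], [0, 0, 0]],
  ],
)

```text
t: 5.87
tcp_pos: [0.5062, 0.0408, 0.1511]
eef_rot: [3.135, 0.005, 2.093]
force: [0.0, -1.1, 1.2]
width: 0.354
finger_force: 0.0
```

play_rows(
  steps=[
    [[0, 0, 0], [0, 0, -0.2]],
    [[0, 0, 0], [0, 0, -0.4]],
    [[0, 0, 0], [0, 0, -0.6]],
    [[0, 0, 0], [0, 0, -0.8]],
    [[0, 0, 0], [0, 0, -1]],
  ],
  jaw=0.07,
)

```text
t: 6.28
tcp_pos: [0.5034, 0.0412, 0.1448]
eef_rot: [-3.142, -0.001, 2.598]
force: [-0.3, -0.2, 0.3]
width: 0.069
finger_force: 0.0
```

play_rows(
  steps=[
    [[0, 0, 0], [0, 0, -0.2]],
    [[0, 0, 0], [0, 0, -0.4]],
    [[0, 0, 0], [0, 0, -0.6]],
    [[0, 0, 0], [0, 0, -0.8]],
    [[0, 0, 0], [0, 0, -1]],
  ],
)

```text
t: 6.7
tcp_pos: [0.5034, 0.0412, 0.1448]
eef_rot: [3.141, -0.001, 3.098]
force: [-0.2, -0.2, -1.4]
width: 0.073
finger_force: 0.0
```

play_rows(
  steps=[
    [[0, 0, 0], [0, 0, -0.2]],
    [[0, 0, 0], [0, 0, -0.4]],
    [[0, 0, 0], [0, 0, -0.6]],
    [[0, 0, 0], [0, 0, -0.8]],
    [[0, 0, 0], [0, 0, -1]],
  ],
)

```text
t: 7.12
tcp_pos: [0.5033, 0.0412, 0.1447]
eef_rot: [3.141, -0.0, -2.685]
force: [0.6, -0.4, -0.4]
width: 0.065
finger_force: 0.0
```

play_rows(
  steps=[
    [[0, 0, 0], [0, 0, -0.2]],
    [[0, 0, 0], [0, 0, -0.4]],
    [[0, 0, 0], [0, 0, -0.6]],
    [[0, 0, 0], [0, 0, -0.8]],
    [[0, 0, 0], [0, 0, -1]],
  ],
)

```text
t: 7.53
tcp_pos: [0.5033, 0.0412, 0.1448]
eef_rot: [3.141, -0.0, -2.185]
force: [0.6, 0.6, 0.7]
width: 0.074
finger_force: 0.0
```

```bash
python3 -c "
from w import *
plan(b2w(.07,.13,.15),yaw=np.pi/2+th+np.radians(135)); s=manip.get_state(); print(s['t'],s['tcp_pos'],s['joints'].round(2))"
```

```text
shift u [-0.221  0.143 -0.01 ] rows 3.2 turn u [ 0.001  0.    -0.703]
7.5333 [0.50333961 0.04121721 0.14475394] [-0.18 -0.18 -0.37  1.39  0.   -1.13]
```

play_rows(
  steps=[
    [[-0.05, 0.03, 0], [0, 0, -0.15]],
    [[-0.1, 0.06, 0], [0, 0, -0.3]],
    [[-0.15, 0.09, 0], [0, 0, -0.5]],
    [[-0.2, 0.13, -0.01], [0, 0, -0.703]],
    [[-0.221, 0.143, -0.01], [0, 0, -0.703]],
  ],
)

```text
t: 7.95
tcp_pos: [0.5089, 0.1757, 0.1505]
eef_rot: [3.141, 0.001, -1.831]
force: [0.4, -0.3, -0.3]
width: 0.068
finger_force: 0.0
```

play_rows(
  steps=[
    [[0, 0, 0], [0, 0, 0]],
    [[0, 0, 0], [0, 0, 0]],
    [[0, 0, 0], [0, 0, 0]],
    [[0, 0, 0], [0, 0, 0]],
    [[0, 0, 0], [0, 0, 0]],
  ],
)

```text
t: 8.37
tcp_pos: [0.5096, 0.1716, 0.1502]
eef_rot: [3.142, -0.0, -1.84]
force: [0.8, 0.3, -0.3]
width: 0.071
finger_force: 0.0
```

```bash
python3 wr.py w7; python3 dz.py w7; python3 -c "
from w import *
z=np.load('pics/w7.npz')
for a in (1.2,1.4,1.57,1.7,1.9): print(a,proj(z['K'],z['W'],b2w(.048-.058*np.cos(a),.05+.058*np.sin(a),.055)).round())"
```

```text
t 8.4167 tcp [0.5096 0.1717 0.1502] blk [0.0702 0.1285] yaw -1.8402
blank [ 158. -108.]
seat [306.  43.]
hinge [244. 107.]
gold 488.5860595703125 69.08036041259766 24.17641258239746 blk [0.0008 0.0501] depth z
  depth pt [0.4909 0.0679 0.0196]
n 6107 centroid [-0.0012  0.0497] plane slope x,y, z@seat [ 0.0056 -0.0159  0.0196]
circle blk ((-0.5586416721343994, 49.251094818115234), 25.381484985351562)
1.2 [343. 154.]
1.4 [332. 174.]
1.57 [320. 188.]
1.7 [310. 197.]
1.9 [291. 209.]
```

View pics/w7.png

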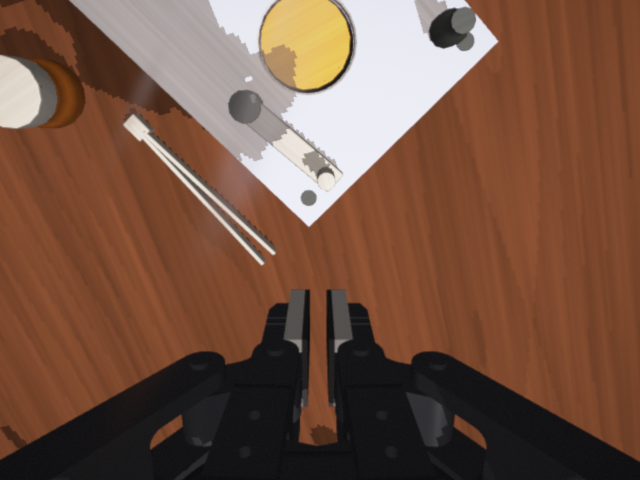

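The pin top is at (326,177), so the keeper is at about 1.47 rad. The blank is seated at (307,43) and the punch at (450,28) is clear of the path.

```bash
cat > path.py <<'E'
from w import *
yw=np.pi/2+th+np.radians(135)
pin=lambda a:np.array([.048-.058*np.cos(a),.05+.058*np.sin(a)])
e=np.array([1,1])/2**.5
plan(b2w(*(pin(1.47)+.028*e),.052),yw)
tx,ty=-e,np.array([-1,1])/2**.5; p0=pin(1.47)+.028*e
for a in np.arange(1.47,-.06,-.0765): d=pin(a)+.0155*e-p0; print(a.round(3),(np.array([d@tx,d@ty])/.5).round(3))
E
python3 path.py
```

```text
shift u [0.013 0.01  0.196] rows 2.4 turn u [ 0.    -0.    -0.013]
1.47 [0.025 0.   ]
1.394 [0.032 0.005]
1.317 [0.04 0.01]
1.24 [0.047 0.014]
1.164 [0.055 0.018]
1.088 [0.064 0.021]
1.011 [0.072 0.023]
0.934 [0.081 0.025]
0.858 [0.09  0.026]
0.781 [0.099 0.026]
0.705 [0.108 0.026]
0.628 [0.116 0.025]
0.552 [0.125 0.023]
0.475 [0.134 0.021]
0.399 [0.142 0.018]
0.322 [0.15  0.014]
0.246 [0.158 0.01 ]
0.169 [0.165 0.005]
0.093 [ 0.172 -0.001]
0.016 [ 0.179 -0.006]
```

play_rows(
  steps=[
    [[0.013, 0.01, 0.06], [0, 0, -0.013]],
    [[0.013, 0.01, 0.13], [0, 0, -0.013]],
    [[0.013, 0.01, 0.18], [0, 0, -0.013]],
    [[0.013, 0.01, 0.196], [0, 0, -0.013]],
    [[0.013, 0.01, 0.196], [0, 0, -0.013]],
  ],
)

```text
t: 8.83
tcp_pos: [0.5012, 0.1671, 0.0502]
eef_rot: [3.138, -0.001, -1.833]
force: [-0.6, 1.1, -0.3]
width: 0.066
finger_force: 0.0
```

play_rows(
  steps=[
    [[0.013, 0, 0], [0, 0, 0]],
    [[0.025, 0, 0], [0, 0, 0]],
    [[0.032, 0.005, 0], [0, 0, 0]],
    [[0.04, 0.01, 0], [0, 0, 0]],
    [[0.047, 0.014, 0], [0, 0, 0]],
  ],
)

```text
t: 9.25
tcp_pos: [0.4907, 0.1465, 0.0536]
eef_rot: [-3.139, 0.001, -1.832]
force: [1.0, 1.5, 1.0]
width: 0.073
finger_force: 0.9
```

```bash
python3 wr.py w8
```

```text
t 9.3 tcp [0.4901 0.1461 0.0532] blk [0.0406 0.1161] yaw -1.8321
blank [  17. -147.]
seat [270.  94.]
hinge [170. 196.]
gold 487.5452575683594 68.45254516601562 23.52407455444336 blk [-0.0004  0.05  ] depth z
  depth pt [0.4882 0.0667 0.0196]
```

View pics/w8.png

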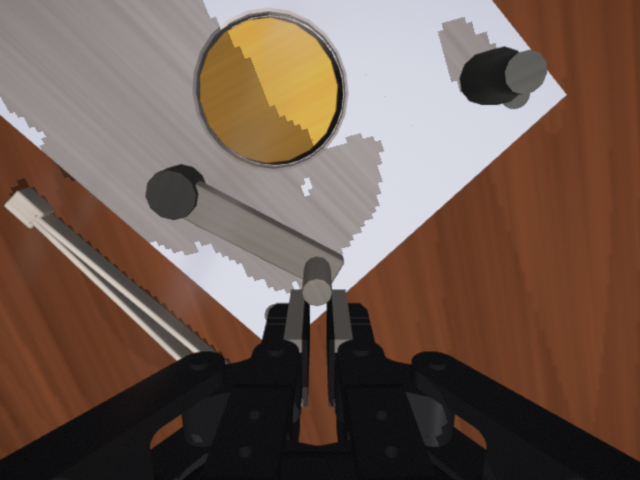

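The pin is nested between the fingertips at (317,290) and the keeper has begun to swing. I'll continue along the arc.

play_rows(
  steps=[
    [[0.008, 0.004, 0], [0, 0, 0]],
    [[0.017, 0.007, 0], [0, 0, 0]],
    [[0.025, 0.009, 0], [0, 0, 0]],
    [[0.034, 0.011, 0], [0, 0, 0]],
    [[0.043, 0.012, 0], [0, 0, 0]],
  ],
)

```text
t: 9.72
tcp_pos: [0.4782, 0.1272, 0.0521]
eef_rot: [3.141, 0.0, -1.832]
force: [0.7, 1.8, 1.0]
width: 0.07
finger_force: 0.7
```

play_rows(
  steps=[
    [[0.009, 0, 0], [0, 0, 0]],
    [[0.018, 0, 0], [0, 0, 0]],
    [[0.026, -0.001, 0], [0, 0, 0]],
    [[0.035, -0.003, 0], [0, 0, 0]],
    [[0.044, -0.005, 0], [0, 0, 0]],
  ],
)

```text
t: 10.13
tcp_pos: [0.475, 0.1052, 0.0521]
eef_rot: [3.141, -0.0, -1.832]
force: [-1.1, 2.3, 0.4]
width: 0.072
finger_force: 1.2
```

```bash
python3 wr.py w9; python3 -c "
from w import *
s=manip.get_state();print(s['force']); plan(b2w(*(np.array([.048-.058*np.cos(.475),.05+.058*np.sin(.475)])+.0155/2**.5),.053),np.pi/2+th+np.radians(135))"
```

```text
t 10.1833 tcp [0.4751 0.1046 0.0521] blk [0.0069 0.0876] yaw -1.8323
blank [27. 15.]
seat [261. 214.]
hinge [168. 313.]
gold 486.9012451171875 66.02452087402344 23.0831241607666 blk [-0.0022  0.0483] depth z
  depth pt [0.4862 0.0679 0.0196]
[-1.60563882  0.68334375  0.49027523]
shift u [-0.001 -0.001 -0.002] rows 0.0 turn u [ 0.001 -0.001  0.002]
```

View pics/w9.png

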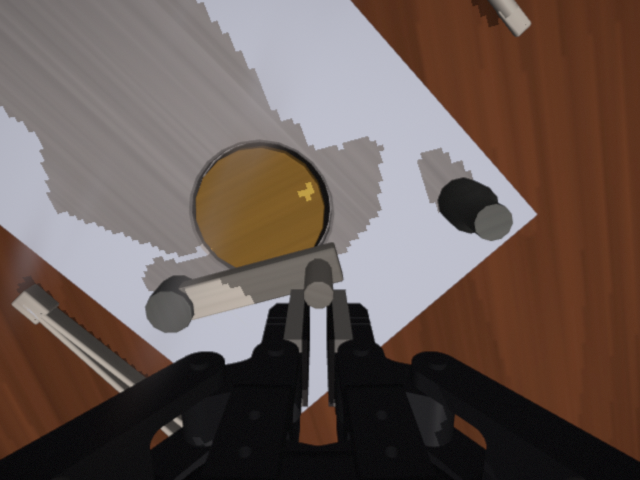

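On track: the pin is still nested at (318,290) and the arm is at about 0.47 rad. Next is the final part of the arc, pressing lightly onto the stop.

play_rows(
  steps=[
    [[0.008, -0.003, 0], [0, 0, 0]],
    [[0.016, -0.007, 0], [0, 0, 0]],
    [[0.024, -0.011, 0], [0, 0, 0]],
    [[0.031, -0.016, 0], [0, 0, 0]],
    [[0.038, -0.022, 0], [0, 0, 0]],
  ],
)

```text
t: 10.6
tcp_pos: [0.4815, 0.084, 0.0524]
eef_rot: [-3.141, 0.0, -1.832]
force: [-1.4, 1.9, 0.4]
width: 0.068
finger_force: 0.7
```

play_rows(
  steps=[
    [[0.003, -0.003, 0], [0, 0, 0]],
    [[0.006, -0.005, 0], [0, 0, 0]],
    [[0.008, -0.007, 0], [0, 0, 0]],
    [[0.008, -0.007, 0], [0, 0, 0]],
    [[0.008, -0.007, 0], [0, 0, 0]],
  ],
)

```text
t: 11.02
tcp_pos: [0.4838, 0.0796, 0.0524]
eef_rot: [-3.141, -0.0, -1.832]
force: [0.4, 0.1, -0.4]
width: 0.07
finger_force: 0.0
```

```bash
python3 wr.py w10; python3 -c "
from w import *
print(manip.get_state()['force']@np.array([*ey,0]),manip.get_state()['force'])"
```

```text
t 11.0667 tcp [0.4837 0.0796 0.0524] blk [0.0018 0.0616] yaw -1.8319
blank [86. 90.]
seat [301. 269.]
hinge [213. 365.]
gold 469.06683349609375 71.83836364746094 12.112055778503418 blk [-0.0147  0.0622] depth z
  depth pt [0.4692 0.0742 0.0201]
0.23226761637211812 [-0.25370254  0.1218844   0.01082383]
```

play_rows(
  steps=[
    [[0.001, -0.001, 0], [0, 0, 0]],
    [[0.002, -0.002, 0], [0, 0, 0]],
    [[0.003, -0.003, 0], [0, 0, 0]],
    [[0.003, -0.003, 0], [0, 0, 0]],
    [[0.003, -0.003, 0], [0, 0, 0]],
  ],
)

```text
t: 11.48
tcp_pos: [0.4846, 0.0779, 0.0523]
eef_rot: [3.142, 0.0, -1.832]
force: [-1.7, 1.2, 0.4]
width: 0.071
finger_force: 0.5
```

```bash
python3 -c "
from w import *
s=manip.get_state(); print(w2b(s['tcp_pos']),s['force']@np.array([*ey,0]),s['force'],s['finger_force'])"
```

```text
[0.0017395  0.05969006] 1.858226511529207 [-1.72436955  1.1510556   0.4262974 ] 0.512301865965128
```

play_rows(
  steps=[
    [[0.001, -0.001, 0], [0, 0, 0]],
    [[0.002, -0.002, 0], [0, 0, 0]],
    [[0.002, -0.002, 0], [0, 0, 0]],
    [[0.002, -0.002, 0], [0, 0, 0]],
    [[0.002, -0.002, 0], [0, 0, 0]],
  ],
)

```text
t: 11.9
tcp_pos: [0.4849, 0.0772, 0.0522]
eef_rot: [3.14, 0.001, -1.832]
force: [-2.3, 5.0, 2.2]
width: 0.068
finger_force: 2.4
```

```bash
python3 -c "
from w import *
s=manip.get_state(); print(w2b(s['tcp_pos']),s['force']@np.array([*ey,0]),s['force'],s['finger_force'])"
```

```text
[0.00165696 0.05894593] 5.493003770965376 [-2.30105013  5.01374687  2.22403124] 2.363724857568741
```

The force rose to 5.5 N with the motion blocked, so the keeper is on its stop. I'll back off diagonally, lift, and check.

play_rows(
  steps=[
    [[-0.01, 0.003, 0], [0, 0, 0]],
    [[-0.03, 0.003, 0], [0, 0, 0]],
    [[-0.05, 0.003, 0], [0, 0, 0]],
    [[-0.06, 0.003, -0.03], [0, 0, 0]],
    [[-0.06, 0.003, -0.08], [0, 0, 0]],
  ],
)

```text
t: 12.32
tcp_pos: [0.4901, 0.1076, 0.0902]
eef_rot: [3.137, -0.001, -1.831]
force: [0.7, 0.1, 0.8]
width: 0.066
finger_force: 0.0
```

play_rows(
  steps=[
    [[0, 0, -0.06], [0, 0, 0]],
    [[0, 0, -0.1], [0, 0, 0]],
    [[0, 0, -0.12], [0, 0, 0]],
    [[0, 0, -0.12], [0, 0, 0]],
    [[0, 0, -0.12], [0, 0, 0]],
  ],
)

```text
t: 12.73
tcp_pos: [0.4918, 0.1064, 0.1517]
eef_rot: [-3.142, -0.0, -1.832]
force: [0.5, 0.8, 0.1]
width: 0.069
finger_force: 0.0
```

```bash
python3 wr.py w11; python3 dz.py w11
python3 - <<'E'
from w import *
z=np.load('pics/w11.npz'); K,W,d=z['K'],z['W'],z['d']
v,u=np.nonzero(d>0); p=(W[:3,:3]@(np.linalg.inv(K)@np.stack([u,v,np.ones(len(u))])*d[v,u])).T+W[:3,3]
b=np.stack([(p[:,:2]-C)@ex,(p[:,:2]-C)@ey],1)
m=(p[:,2]>.029)&(p[:,2]<.037)&(b[:,0]>-.02)&(b[:,0]<.036)&(b[:,1]>.02)&(b[:,1]<.12); a=b[m]
vx,vy,x,y=cv2.fitLine(a.astype(np.float32),cv2.DIST_HUBER,0,.001,.001).ravel()
print('arm n',m.sum(),'x',a[:,0].min().round(3),a[:,0].max().round(3),'y',np.percentile(a[:,1],[1,50,99]).round(4),'angle',np.arctan(-vy/vx))
m=(p[:,2]>.05)&(p[:,2]<.058)&(np.hypot(b[:,0]+.01,b[:,1]-.05)<.03); print('pin top',m.sum(),b[m].mean(0) if m.any() else '')
E
```

```text
t 12.7833 tcp [0.4912 0.1063 0.1509] blk [0.0216 0.081 ] yaw -1.8317
blank [174.  41.]
seat [308. 165.]
hinge [250. 226.]
gold 487.89935302734375 66.95891571044922 24.031387329101562 blk [-0.0009  0.0486] depth z
  depth pt [0.4862 0.065  0.0332]
n 3596 centroid [-0.002   0.0481] plane slope x,y, z@seat [ 0.0047 -0.0207  0.0195]
circle blk ((0.6793128252029419, 49.759674072265625), 25.828712463378906)
arm n 1956 x -0.018 0.036 y [0.0426 0.049  0.0565] angle -0.045137547
pin top 288 [-0.01040552  0.04934411]
```

The keeper's pin measures at (-10.4, 49.3) mm on the block against (-10, 50) when closed. The blank's top is at 19.5 mm and the robot touches nothing, so I'm handing in.

```bash
python3 -c "
from station import manip
print(manip.sign_off())"
```

```text
the job is handed in; nothing more can be done
None
```

The job is handed in at about 12.8 s of the 45 s allowed: the blank is seated flat (top flush within 0.5 mm) and the keeper is closed on its stop. No verdict came back.

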